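# Lay out a breathing machine's drive parts on their silhouette tiles

### The arm

A 6-joint arm with a two-finger parallel gripper is mounted at the origin on the work surface. World frame = base frame: x ahead of the robot, y to its left, z up, the work surface at z = 0. Lengths are in mm, angles in rad, forces in N, time in s.
With the tool pointing down it reaches from about 275 to 1000 mm from the base axis. Payload 8.4 kg.
Tool frame: the origin (TCP) lies midway between the tips of the shut fingers; the grasp point (between the pads) lies 19 mm behind it; z points along the fingers, y is the line along which they close (so a half turn about z gives the same grasp; the last joint's range is limited). The gripper opens to 85 mm and grips with 20 to 120 N. Pads are 22 mm wide; open, the fingers measure 114 mm over their backs; the gripper's body (76 mm by 85 mm) begins 54 mm behind the grasp point. The pads swing forward as they close: fully open they stand 13 mm farther back than shut.
Start: joints at [-1.172, 0.353, 1.633, -0, 1.155, -0.002], TCP at [243.846, -575.471, 199.581] pointing down, gripper open.
Joint ranges: [-2.63, 2.63], [-0.92, 2.1], [0.06, 2.66], [-1.3, 4.44], [0, 2.69], [-3.02, 3.02]. Speed limits (rad/s): [2.22, 2.22, 2.79, 3.14, 3.14, 3.14].

### API

Orientations are given as [roll, pitch, yaw] about the fixed x, y, z axes, in that order (R = Rz(yaw) Ry(pitch) Rx(roll)).
In Python, from rig import monitor, imaging, r gives the robot as it stands.
- The arm moves only by the tool drive_tool, never from a script. Its argument "plan" is a list of rows, each an object of numbers: "x", "y", "z": the shift along the tool's x, y, z in units of 50 mm (1.0 is 50 mm); "ax", "ay", "az": the turn, a rotation vector about the tool's x, y, z in units of 6 degrees (1.0 is 6 degrees); "hand": the finger opening in mm, from 0 to 85.4. In form: [{"x": .., "y": .., "z": .., "ax": .., "ay": .., "az": .., "hand": ..}, ...]. A call has 1 to 8 rows; each row is the pose to reach, as a shift and turn from the pose commanded when the call began, along the tool's axes at that moment; what a row does not reach only later rows make up. A row lasts 1/10 s, in which the tool goes at most 50 mm and 8.59 degrees, less where a joint would pass 70% of its speed; a pose out of reach is approached as far as the arm can. A call with a gripper value outside its range is refused whole. The fingers move at their own pace and stop on an object; "grip_force" is the grip in N (left out, the last holds). Time passes only in rows, so rows that repeat a pose let the fingers close. It gives the time, the measured TCP pose, the force, the opening and the grip force at its end, in the units of the state.
- monitor.sense(): the state, without advancing time (a new reading comes with each control period).
- imaging.grab_frame(name): name is "side" or "top" or "wrist"; returns the picture (384x512x3 uint8, red, green, blue); there is no depth.
- imaging.camera_info(name): a dict with "mtx" (3x3 intrinsics, pixels), "dist" ([k1, k2, p1, p2, k3] as OpenCV has them; the pictures are not rectified), "R" (3x3) and "t" (3): a world point X has camera coordinates R X + t. Camera axes: x right, y down, z forward; pixel columns grow to the right and rows downward; lengths in mm; the calibration is good to about 2 mm. A picture is of the moment at which its call begins: read the wrist's pose just before it. camera_info takes no time and is no camera call; for the wrist camera it gives the pose at the moment of the call.
- r.sign_off(): hands the job in; it is judged then, once.
The state is a dict: "clock": time; "qpos": joint angles; "qvel": joint speeds; "joint_efforts": joint torques, N m; "eef_pos": TCP position; "tcp_rot": TCP orientation; "contact_force": force on the tool from outside, world axes, zero at the start; "wrist_torque": the same for the moment, N m; "opening": opening from 0.0 (shut) to 1.0 (fully open); "grasp_force": force on a finger pad.
Only numpy, scipy, OpenCV 4.12 (cv2) and the standard library are available. Lean on these libraries where they do the work, as an engineer would, in place of code of your own. Each camera call takes 0.05 s, during which the arm holds its last target. There are 200 camera calls.

### The job

Lay out the drive kit for inspection: set each of the four loose parts (the motor, the orange gear, the red link bar and the green cross knob) on the dark-blue tile that shows its silhouette, centred on the silhouette and turned to match it, the right way up as it stands now. Set them down gently rather than dropping them, leave all four standing still and let go, and do not disturb the white bottle or the small yellow bin among them.

Things in the scene. Friction and masses are not known exactly. Their poses are not given: they have to be found in the camera images.
- motor: Stepper motor standing upright: square body 42 x 42 mm (aluminium ends, black middle), 40 mm high, with a flat round boss and a thin steel shaft on top, 60 mm high in all; about 0.26 kg. Grip it across two opposite sides of the body. Origin: centre of its underside; x and y square to the sides, z up along the shaft.
- gear: Orange printed gear lying flat: toothed disc 65 mm across the teeth and 12 mm thick, with a plain round hub, 26 mm in diameter, rising from its middle to 45 mm above the underside; about 0.06 kg. Grip the hub. Origin: centre of its underside; z up along the hub.
- link: Red printed link bar with rounded ends lying flat: 90 mm long, 22 mm wide, 28 mm high, a black dot on top at each end, the same both ways round; about 0.06 kg. Origin: centre of its underside; x along its length, z up.
- cross: Green printed cross-shaped hand knob lying flat: four equal arms, 72 mm from tip to tip, 14 mm wide and 12 mm thick, with a plain round hub, 28 mm in diameter, rising from its middle to 45 mm above the underside; about 0.06 kg. Grip the hub. Origin: centre of its underside; x and y along the arms, z up along the hub.
- tile_motor: Fixed dark-blue square foam tile, 96 x 96 x 4 mm, with a pale-yellow, full-size silhouette flat on its top, centred and lined up with the tile's sides: a square, 42 x 42 mm, for the motor. Origin: centre of its underside (the top is 4 mm above it); x and y along the sides, z up.
- tile_gear: Fixed dark-blue square foam tile, 96 x 96 x 4 mm, with a pale-yellow, full-size silhouette flat on its top, centred and lined up with the tile's sides: a toothed disc, 65 mm across, for the gear. Origin: centre of its underside (the top is 4 mm above it); x and y along the sides, z up.
- tile_link: Fixed dark-blue square foam tile, 96 x 96 x 4 mm, with a pale-yellow, full-size silhouette flat on its top, centred and lined up with the tile's sides: a bar with rounded ends, 90 x 22 mm, its length along the tile's x, for the link. Origin: centre of its underside (the top is 4 mm above it); x and y along the sides, z up.
- tile_cross: Fixed dark-blue square foam tile, 96 x 96 x 4 mm, with a pale-yellow, full-size silhouette flat on its top, centred and lined up with the tile's sides: a cross, 72 mm from tip to tip, arms 14 mm wide along the tile's x and y, for the cross knob. Origin: centre of its underside (the top is 4 mm above it); x and y along the sides, z up.
- bottle: Bystander: white bottle with a blue cap, 48 mm in diameter, 100 mm high, standing loose among the parts. Origin: centre of its underside.
- bin: Bystander: small yellow open bin, 70 x 90 mm, 40 mm high, with metal pieces in it, standing loose among the parts. Origin: centre of its underside; the 90 mm side along its y.
There are look-alikes about, which are no part of the job. Of the things like the gear, leave any that is pink or purple; of the rest the larger one is meant.

How it is judged (in metres and radians):
At the end, for the whole second after the job is handed in: Each part stands upright (0.1 rad) on its own tile, within 12 mm sideways of its centre, origin under 9 mm above the tile's underside; link along its silhouette (either way round), motor and cross lined up with theirs (any quarter turn), within 0.25 rad; gear's turn free; released, at rest (horizontal distance between motor and tile_motor below 0.012 m and z of motor in the frame of tile_motor below 0.009 m and angle between each of motor, gear, link, cross's own z axis and vertical below 0.1 rad and linear speed of each of motor, gear, link, cross below 0.02 m/s and angular speed of each of motor, gear, link, cross below 0.2 rad/s and contact force between the fingers and motor below 0.1 N and (angle between the x axis of motor and the x axis of tile_motor, either way round below 0.25 rad or angle between the x axis of motor and the y axis of tile_motor, either way round below 0.25 rad) and horizontal distance between gear and tile_gear below 0.012 m and z of gear in the frame of tile_gear below 0.009 m and contact force between the fingers and gear below 0.1 N and horizontal distance between link and tile_link below 0.012 m and z of link in the frame of tile_link below 0.009 m and contact force between the fingers and link below 0.1 N and angle between the x axis of link and the x axis of tile_link, either way round below 0.25 rad and horizontal distance between cross and tile_cross below 0.012 m and z of cross in the frame of tile_cross below 0.009 m and contact force between the fingers and cross below 0.1 N and (angle between the x axis of cross and the x axis of tile_cross, either way round below 0.25 rad or angle between the x axis of cross and the y axis of tile_cross, either way round below 0.25 rad)); the robot touches nothing.
It fails at once if a part is dropped or thrown (moves faster than 0.8 m/s, a fall of about 30 mm, with no finger touching it) ((linear speed of motor above 0.8 m/s and contact force between the fingers and motor below 0.05 N) or (linear speed of gear above 0.8 m/s and contact force between the fingers and gear below 0.05 N) or (linear speed of link above 0.8 m/s and contact force between the fingers and link below 0.05 N) or (linear speed of cross above 0.8 m/s and contact force between the fingers and cross below 0.05 N)).
It fails at once if the white bottle is shifted by more than 20 mm or tipped over (distance of bottle from where it was at the start of the episode above 0.02 m or angle between bottle's own z axis and vertical above 0.4 rad).
It fails at once if the small yellow bin is shifted by more than 20 mm or tipped over (distance of bin from where it was at the start of the episode above 0.02 m or angle between bin's own z axis and vertical above 0.4 rad).
It also fails if it takes over 115 s, if anything falls off the work surface, if the arm or the gripper's body presses on something with over 40 N, if the wrist force passes 120 N, or if a joint passes its speed limit or range.

## Working session

There is one attempt and no reset: what is moved stays moved. The work goes in short steps, Python scripts to look and compute and a tool call to move; the robot and the scene stay as the last step left them, time stands still between calls to the robot, and variables do not carry over. Pictures are saved under pics/ and viewed, at most 14 in all, crops included, and the job is handed in when it is done.

Besides the shell and the picture viewer there is one more tool, called after "Request:" in YAML: its name, and indented under it one key for each argument. drive_tool: Moves the arm, as the interface text tells. Its arguments: {"type":"object","properties":{"plan":{"type":"array","items":{"type":"object","properties":{"x":{"type":"number"},"y":{"type":"number"},"z":{"type":"number"},"ax":{"type":"number"},"ay":{"type":"number"},"az":{"type":"number"},"hand":{"type":"number"}}}},"grip_force":{"type":"number"}},"required":["plan"]}

```bash
mkdir -p pics; ls; python3 - <<'E'
from rig import monitor, imaging, r
import cv2
for n in("top","side"):
    im=imaging.grab_frame(n); cv2.imwrite(f"pics/{n}0.png",im[:,:,::-1])
    c=imaging.camera_info(n); print(n,c)
c=imaging.camera_info("wrist");print(c)
print(monitor.sense())
E
```

```text
pics
top {'mtx': array([[451.43841727,   0.        , 251.35763561],
       [  0.        , 451.43841727, 193.84063477],
       [  0.        ,   0.        ,   1.        ]]), 'dist': array([-0.01168057,  0.        ,  0.        ,  0.        ,  0.        ]), 'R': array([[-0.02476649, -0.99950629,  0.0193339 ],
       [-0.99343742,  0.02244669, -0.11215278],
       [ 0.11166342, -0.02198465, -0.99350287]]), 't': array([   2.77520198,  586.65026869, 1063.3328891 ])}
side {'mtx': array([[401.63673296,   0.        , 258.20178024],
       [  0.        , 401.63673296, 197.87759178],
       [  0.        ,   0.        ,   1.        ]]), 'dist': array([-0.13854052,  0.        ,  0.        ,  0.        ,  0.        ]), 'R': array([[-0.88013445, -0.47428763,  0.02036182],
       [-0.31762871,  0.55646169, -0.76776454],
       [ 0.35281065, -0.68220352, -0.64040847]]), 't': array([526.63393068, 207.01710561, 930.35182716])}
{'mtx': array([[289.14525439,   0.        , 255.78495353],
       [  0.        , 289.14525439, 191.78538802],
       [  0.        ,   0.        ,   1.        ]]), 'dist': array([-
[... 266 characters left out ...]
432116])}
{'clock': 0.1, 'qpos': array([-1.17243248e+00,  3.53580565e-01,  1.63403410e+00, -1.61906141e-05,
        1.15520534e+00, -2.41758776e-03]), 'qvel': array([-0.00194237, -0.00038669, -0.00540405, -0.00057721,  0.00170854,
        0.00093824]), 'joint_efforts': array([-7.83305059e-04, -6.06358910e+01, -3.42818105e+01, -8.45603950e-05,
        3.91529786e-03, -1.64836098e-05]), 'eef_pos': array([ 243.64528152, -575.06167625,  198.94671352]), 'tcp_rot': array([-3.14036527e+00,  1.18371284e-05,  4.00787987e-01]), 'contact_force': array([ 0.73677714, -0.0175713 , -0.24841988]), 'wrist_torque': array([0.04905924, 0.01685904, 0.00336495]), 'grasp_force': 0.0, 'opening': 1.0010726276592763}
```

View pics/top0.png

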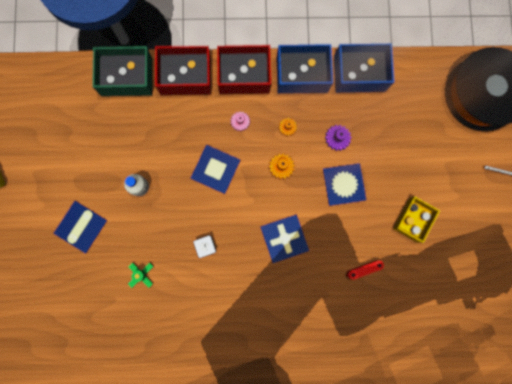

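View pics/side0.png

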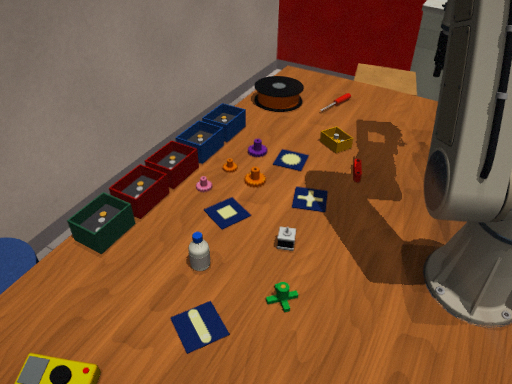

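Top view: tiles are at px motor (216,169), gear (345,184), link (81,227) and cross (285,239). Parts are at motor (205,246), gear (282,166), link (365,270) and green cross (140,275). The bottle is at (137,184) and the bin at (417,218). The side view agrees; the smaller orange gear and the pink and purple ones are look-alikes.

```bash
cat > h.py <<'E'
from rig import monitor, imaging, r
import cv2, numpy as np
from scipy.spatial.transform import Rotation as Ro
def ray(uv,c,z):
    p=cv2.undistortPoints(np.array(uv,float).reshape(-1,1,2),c["mtx"],np.array(c["dist"])).reshape(-1,2)
    d=np.c_[p,np.ones(len(p))]@c["R"]; o=-c["R"].T@c["t"]
    return (o+d*((z-o[2])/d[:,2])[:,None])[:,:2]
def blobs(im,lo,hi,amin=20,roi=None):
    h=cv2.cvtColor(im,cv2.COLOR_RGB2HSV); m=cv2.inRange(h,lo,hi)
    if roi:
        k=np.zeros_like(m); a,b,w=roi; k[max(b-w,0):b+w,max(a-w,0):a+w]=255; m&=k
    cs,_=cv2.findContours(m,cv2.RETR_EXTERNAL,cv2.CHAIN_APPROX_NONE)
    return sorted([x for x in cs if cv2.contourArea(x)>=amin],key=lambda x:-cv2.contourArea(x))
def rect(cn,c,z):
    w=ray(cn.reshape(-1,2),c,z).astype(np.float32)
    (cx,cy),(a,b),_=q=cv2.minAreaRect(w); P=cv2.boxPoints(q)
    e=[P[1]-P[0],P[2]-P[1]]; e=max(e,key=np.linalg.norm)
    return round(cx,1),round(cy,1),round(max(a,b),1),round(min(a,b),1),round(np.degrees(np.arctan2(e[1],e[0]))%180,1)
E
python3 - <<'E'
from h import *
im=imaging.grab_frame("top"); c=imaging.camera_info("top")
def go(n,lo,hi,roi,z,am=20):
    for x in blobs(im,lo,hi,am,roi)[:2]: print(n,rect(x,c,z))
B=((100,100,40),(130,255,160)); Y=((15,15,130),(45,140,255))
for n,u,v in(("motor",216,169),("gear",345,184),("link",81,227),("cross",285,239)):
    go("tile_"+n,*B,(u,v,34),4,300); go("  sil",*Y,(u,v,24),4,50)
go("motor",(0,0,120),(180,70,255),(205,246,20),40)
go("gear",(5,150,100),(20,255,255),(282,166,18),12)
go("link",(0,150,80),(5,255,255),(365,270,25),28); go("link",(172,150,80),(180,255,255),(365,270,25),28)
go("cross",(45,100,30),(75,255,255),(140,275,20),12)
go("bin",(20,150,60),(32,255,255),(417,218,30),40)
go("bottle(cap)",(95,80,80),(125,255,255),(134,182,14),100)
S=np.hstack([cv2.resize(im[v-30:v+30,u-30:u+30],(260,260),interpolation=2) for u,v in((205,246),(140,275),(365,270))])
cv2.imwrite("pics/crop0.png",S[:,:,::-1])
E
```

```text
tile_motor (655.1, 77.6, 91.2, 91.1, np.float32(154.1))
  sil (656.1, 77.6, 41.8, 41.7, np.float32(152.9))
tile_gear (609.1, -245.3, 91.0, 90.6, np.float32(96.6))
  sil (610.7, -246.1, 58.3, 58.3, np.float32(178.7))
tile_link (503.7, 388.0, 91.3, 36.5, np.float32(148.3))
tile_link (534.5, 436.7, 91.9, 33.8, np.float32(148.1))
  sil (518.8, 412.8, 91.7, 22.3, np.float32(147.4))
tile_cross (477.5, -90.5, 91.8, 90.8, np.float32(107.0))
  sil (477.2, -91.0, 55.2, 55.2, np.float32(153.2))
motor (463.3, 104.3, 44.4, 44.1, np.float32(17.8))
gear (658.6, -88.8, 89.2, 87.9, np.float32(178.4))
link (398.1, -281.1, 91.9, 24.4, np.float32(108.5))
cross (398.9, 261.8, 55.5, 54.9, np.float32(88.5))
bin (515.5, -409.5, 96.6, 80.3, np.float32(149.6))
bottle(cap) (614.7, 265.9, 22.9, 22.3, np.float32(44.9))
```

View pics/crop0.png

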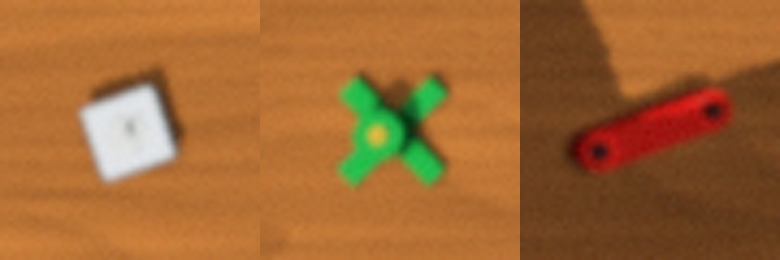

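The crop shows the motor upright (about 18° yaw), the cross with its arms at about 45°, and the link long axis at about 108° world. I'll start with the link.

Request:
drive_tool:
  plan:
    - {"x": 0.65, "y": -0.53, "z": 0.05, "az": -1.4, "hand": 85}
    - {"x": 1.3, "y": -1.06, "z": 0.1, "az": -2.8, "hand": 85}
    - {"x": 1.95, "y": -1.6, "z": 0.15, "az": -4.2, "hand": 85}
    - {"x": 2.6, "y": -2.13, "z": 0.2, "az": -5.6, "hand": 85}
    - {"x": 3.25, "y": -2.66, "z": 0.25, "az": -7.0, "hand": 85}
    - {"x": 3.9, "y": -3.2, "z": 0.3, "az": -8.4, "hand": 85}
    - {"x": 4.55, "y": -3.73, "z": 0.35, "az": -9.8, "hand": 85}
    - {"x": 5.14, "y": -4.21, "z": 0.4, "az": -11.2, "hand": 85}
  grip_force: 50

```text
invalid input
```

Request:
drive_tool:
  plan:
    - {"x": 1.3, "y": -1.0, "z": 0.1, "ax": 0, "ay": 0, "az": -3, "hand": 85}
    - {"x": 3, "y": -2.5, "z": 0.2, "ax": 0, "ay": 0, "az": -6, "hand": 85}
  grip_force: 50

```text
clock: 0.35
eef_pos: [290.7, -486.8, 193.5]
tcp_rot: [-3.141, -0.0, 0.704]
contact_force: [0.6, 1.2, 0.5]
opening: 0.998
grasp_force: 0.0
```

```bash
cat >> h.py <<'E'
def to(x,y,z,yaw):
    s=monitor.sense(); p=s["eef_pos"]; R=Ro.from_euler("xyz",s["tcp_rot"]).as_matrix()
    d=R.T@(np.array([x,y,z])-p)/50
    T=Ro.from_euler("xyz",[np.pi,0,np.radians(yaw)]).as_matrix()
    a=np.degrees(Ro.from_matrix(R.T@T).as_rotvec())/6
    print("shift",d.round(3),"turn",a.round(2),"q6",s["qpos"][5].round(2),"t",s["clock"])
E
python3 -c "
from h import *
to(398,-281,180,108.5)"
```

```text
shift [ 4.301 -1.747  0.272] turn [ -0.    -0.   -11.36] q6 -0.17 t 0.35
```

Request:
drive_tool:
  plan:
    - {"x": 0.6, "y": -0.25, "z": 0.04, "ax": 0, "ay": 0, "az": -1.4, "hand": 85}
    - {"x": 1.2, "y": -0.5, "z": 0.08, "ax": 0, "ay": 0, "az": -2.8, "hand": 85}
    - {"x": 1.8, "y": -0.75, "z": 0.12, "ax": 0, "ay": 0, "az": -4.2, "hand": 85}
    - {"x": 2.4, "y": -1.0, "z": 0.16, "ax": 0, "ay": 0, "az": -5.6, "hand": 85}
    - {"x": 3.0, "y": -1.25, "z": 0.2, "ax": 0, "ay": 0, "az": -7.0, "hand": 85}
    - {"x": 3.6, "y": -1.5, "z": 0.24, "ax": 0, "ay": 0, "az": -8.4, "hand": 85}
    - {"x": 4.2, "y": -1.7, "z": 0.27, "ax": 0, "ay": 0, "az": -9.8, "hand": 85}
    - {"x": 4.3, "y": -1.75, "z": 0.27, "ax": 0, "ay": 0, "az": -11.2, "hand": 85}
  grip_force: 50

```text
clock: 1.15
eef_pos: [399.5, -279.3, 180.4]
tcp_rot: [3.141, -0.001, 1.882]
contact_force: [0.3, -1.0, 0.1]
opening: 0.995
grasp_force: 0.0
```

```bash
python3 - <<'E'
from h import *
c=imaging.camera_info("wrist"); im=imaging.grab_frame("wrist"); print(monitor.sense()["eef_pos"],monitor.sense()["tcp_rot"])
cv2.imwrite("pics/w1.png",im[:,:,::-1])
for lo,hi in(((0,150,60),(6,255,255)),((170,150,60),(180,255,255))):
    for x in blobs(im,lo,hi,200)[:2]: print(rect(x,c,28))
h=cv2.cvtColor(im,cv2.COLOR_RGB2HSV)
to(398,-281,180,108.5)
E
```

```text
[ 399.26603865 -279.6498819   180.43871419] [ 3.14153205e+00 -8.89998273e-04  1.89058397e+00]
(399.2, -283.3, 89.6, 22.5, np.float32(108.8))
shift [-0.018 -0.033  0.009] turn [ 0.   -0.01 -0.03] q6 -0.93 t 1.2
```

View pics/w1.png

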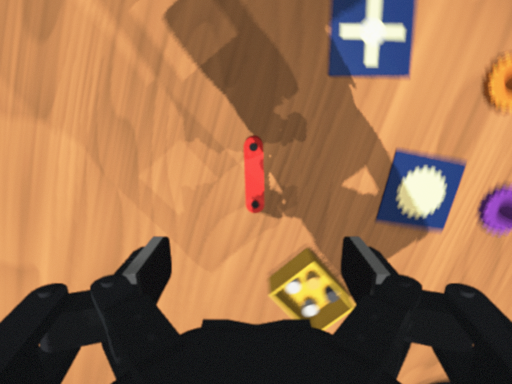

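Wrist view: the link is at (254,175), vertical between the fingers, with the bin clear at (310,290). I'll descend and grip.

Request:
drive_tool:
  plan:
    - {"x": -0.05, "y": -0.03, "z": 0.9, "ax": 0, "ay": 0, "az": 0, "hand": 85}
    - {"x": -0.05, "y": -0.03, "z": 1.8, "ax": 0, "ay": 0, "az": 0, "hand": 70}
    - {"x": -0.05, "y": -0.03, "z": 2.6, "ax": 0, "ay": 0, "az": 0, "hand": 60}
    - {"x": -0.05, "y": -0.03, "z": 3.2, "ax": 0, "ay": 0, "az": 0, "hand": 60}
    - {"x": -0.05, "y": -0.03, "z": 3.52, "ax": 0, "ay": 0, "az": 0, "hand": 60}
    - {"x": -0.05, "y": -0.03, "z": 3.52, "ax": 0, "ay": 0, "az": 0, "hand": 40}
    - {"x": -0.05, "y": -0.03, "z": 3.52, "ax": 0, "ay": 0, "az": 0, "hand": 15}
    - {"x": -0.05, "y": -0.03, "z": 3.52, "ax": 0, "ay": 0, "az": 0, "hand": 10}
  grip_force: 40

```text
clock: 2.0
eef_pos: [398.6, -285.4, 5.7]
tcp_rot: [3.141, 0.001, 1.873]
contact_force: [0.8, 0.4, -0.3]
opening: 0.196
grasp_force: 0.0
```

Request:
drive_tool:
  plan:
    - {"x": 0, "y": 0, "z": 0, "ax": 0, "ay": 0, "az": 0, "hand": 10}
    - {"x": 0, "y": 0, "z": 0, "ax": 0, "ay": 0, "az": 0, "hand": 10}
    - {"x": 0, "y": 0, "z": -0.1, "ax": 0, "ay": 0, "az": 0, "hand": 10}
    - {"x": 0, "y": 0, "z": -0.6, "ax": 0, "ay": 0, "az": 0, "hand": 10}
    - {"x": 0, "y": 0, "z": -1.4, "ax": 0, "ay": 0, "az": 0, "hand": 10}
    - {"x": 0, "y": 0, "z": -2.2, "ax": 0, "ay": 0, "az": 0, "hand": 10}
    - {"x": 0, "y": 0, "z": -2.8, "ax": 0, "ay": 0, "az": 0, "hand": 10}
    - {"x": 0, "y": 0, "z": -3.0, "ax": 0, "ay": 0, "az": 0, "hand": 10}
  grip_force: 40

```text
clock: 2.8
eef_pos: [399.4, -285.7, 158.4]
tcp_rot: [3.138, 0.004, 1.874]
contact_force: [0.4, 0.5, -0.6]
opening: 0.116
grasp_force: 0.0
```

```bash
python3 - <<'E'
from h import *
c=imaging.camera_info("wrist"); im=imaging.grab_frame("wrist"); s=monitor.sense();print(s["eef_pos"],s["tcp_rot"],s["opening"]*85.4,s["grasp_force"])
cv2.imwrite("pics/w2.png",im[:,:,::-1])
to(518.8,412.8,160,147.7)
E
```

```text
[ 399.41205927 -285.69218839  158.2378087 ] [3.13827663 0.00439131 1.87361652] 10.09368353117358 0.0
shift [12.622  6.445 -0.069] turn [ 0.02  0.05 -6.72] q6 -0.93 t 2.85
```

View pics/w2.png

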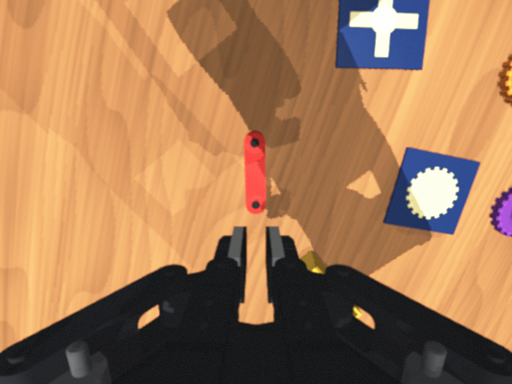

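The gripper missed: it closed to 10 mm and the link still lies at (255,172). I'll check where the TCP projects and re-measure the link.

```bash
python3 - <<'E'
from h import *
s=monitor.sense(); c=imaging.camera_info("wrist"); im=imaging.grab_frame("wrist")
R=Ro.from_euler("xyz",s["tcp_rot"]).as_matrix()
for b in(0,19): 
    p=s["eef_pos"]-R[:,2]*b; print(b,cv2.projectPoints(p.reshape(1,3),cv2.Rodrigues(c["R"])[0],c["t"],c["mtx"],np.array(c["dist"]))[0].ravel())
print("campos",-c["R"].T@c["t"], "in tool",R.T@(-c["R"].T@c["t"]-s["eef_pos"]))
for n in("wrist","top","side"):
    i=im if n=="wrist" else imaging.grab_frame(n); c=imaging.camera_info(n)
    for x in blobs(i,(0,150,60),(6,255,255),60):
        q=rect(x,c,28)
        if abs(q[0]-400)<60 and abs(q[1]+280)<60: print(n,q)
E
```

```text
0 [255.06565335 219.86514101]
19 [254.97464331 231.71174479]
campos [ 379.14070579 -221.04920488  331.78042389] in tool [  66.9841358     0.50485481 -173.83772044]
wrist (397.7, -282.5, 89.4, 21.9, np.float32(108.9))
top (397.8, -280.1, 93.9, 25.1, np.float32(108.2))
side (394.5, -265.8, 122.2, 25.0, np.float32(106.9))
```

```bash
python3 -c "
from h import *
to(398,-281.5,5,108.8)"
```

```text
shift [0.045 0.031 2.976] turn [-0.01 -0.01 -0.24] q6 -0.93 t 3.0
```

Request:
drive_tool:
  plan:
    - {"x": 0.04, "y": 0.03, "z": 0, "ax": 0, "ay": 0, "az": -0.2, "hand": 60}
    - {"x": 0.04, "y": 0.03, "z": 0, "ax": 0, "ay": 0, "az": -0.2, "hand": 60}
    - {"x": 0.04, "y": 0.03, "z": 0.8, "ax": 0, "ay": 0, "az": -0.2, "hand": 60}
    - {"x": 0.04, "y": 0.03, "z": 1.6, "ax": 0, "ay": 0, "az": -0.2, "hand": 60}
    - {"x": 0.04, "y": 0.03, "z": 2.3, "ax": 0, "ay": 0, "az": -0.2, "hand": 60}
    - {"x": 0.04, "y": 0.03, "z": 2.8, "ax": 0, "ay": 0, "az": -0.2, "hand": 60}
    - {"x": 0.04, "y": 0.03, "z": 2.97, "ax": 0, "ay": 0, "az": -0.2, "hand": 60}
    - {"x": 0.04, "y": 0.03, "z": 2.97, "ax": 0, "ay": 0, "az": -0.2, "hand": 60}

```text
clock: 3.8
eef_pos: [397.7, -281.5, 4.8]
tcp_rot: [-3.14, -0.003, 1.895]
contact_force: [-0.3, 0.7, -0.3]
opening: 0.703
grasp_force: 0.0
```

```bash
python3 - <<'E'
from h import *
a=imaging.grab_frame("wrist"); b=imaging.grab_frame("side"); s=monitor.sense();print(s["eef_pos"],s["tcp_rot"],s["opening"]*85.4)
S=np.hstack([cv2.resize(a,(400,300)),cv2.resize(b[100:235,275:455],(400,300))])
cv2.imwrite("pics/w3.png",S[:,:,::-1])
E
```

```text
[ 399.16499852 -282.55131897    6.71559405] [3.14128131e+00 3.96976048e-04 1.89467446e+00] 60.01874485349721
```

View pics/w3.png

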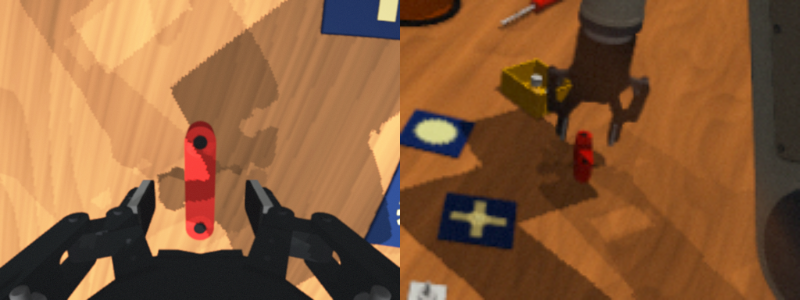

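The wrist half shows the link at (200,180) between the open fingers. The side half shows the fingertips visibly above the link, so the tips are higher than I assumed. I'll quantify it.

```bash
python3 - <<'E'
from h import *
c=imaging.camera_info("wrist"); im=imaging.grab_frame("wrist"); s=monitor.sense()
P=lambda c,p: cv2.projectPoints(np.array(p,float).reshape(-1,1,3),cv2.Rodrigues(c["R"])[0],c["t"],c["mtx"],np.array(c["dist"]))[0].reshape(-1,2).round(0)
for x in blobs(im,(0,120,60),(6,255,255),300)[:1]:
    for z in(0,10,28): print(z,rect(x,c,z))
R=Ro.from_euler("xyz",s["tcp_rot"]).as_matrix(); e=s["eef_pos"]
q=[e+R@[0,y,-b] for b in(0,13,30,50) for y in(-30,30)]
print("wrist",P(c,q).tolist()); cs=imaging.camera_info("side"); uv=P(cs,q); print("side",uv.tolist())
print("side crop",((uv-[275,100])*[400/180,300/135]+[400,0]).round().tolist(), e)
E
```

```text
0 (402.0, -294.4, 109.6, 26.3, np.float32(108.3))
10 (400.7, -290.2, 103.5, 24.8, np.float32(108.3))
28 (398.3, -282.7, 92.6, 22.2, np.float32(108.3))
wrist [[209.0, 221.0], [302.0, 221.0], [205.0, 228.0], [306.0, 228.0], [200.0, 241.0], [311.0, 241.0], [192.0, 258.0], [318.0, 259.0]]
side [[365.0, 173.0], [346.0, 171.0], [366.0, 170.0], [347.0, 167.0], [367.0, 165.0], [348.0, 163.0], [368.0, 160.0], [349.0, 158.0]]
side crop [[600.0, 162.0], [558.0, 158.0], [602.0, 156.0], [560.0, 149.0], [604.0, 144.0], [562.0, 140.0], [607.0, 133.0], [564.0, 129.0]] [ 399.4742725  -282.81319771    7.16640926]
```

The tips sit about 25 mm higher than the stated TCP suggests. I'll lower slowly by 16 mm while watching the force, then look.

Request:
drive_tool:
  plan:
    - {"x": 0, "y": 0, "z": 0.08, "ax": 0, "ay": 0, "az": 0, "hand": 60}
    - {"x": 0, "y": 0, "z": 0.16, "ax": 0, "ay": 0, "az": 0, "hand": 60}
    - {"x": 0, "y": 0, "z": 0.24, "ax": 0, "ay": 0, "az": 0, "hand": 60}
    - {"x": 0, "y": 0, "z": 0.32, "ax": 0, "ay": 0, "az": 0, "hand": 60}
    - {"x": 0, "y": 0, "z": 0.32, "ax": 0, "ay": 0, "az": 0, "hand": 60}

```text
clock: 4.45
eef_pos: [398.3, -282.0, -10.4]
tcp_rot: [-3.141, -0.001, 1.895]
contact_force: [-0.2, 0.1, 0.2]
opening: 0.705
grasp_force: 0.0
```

Request:
drive_tool:
  plan:
    - {"x": 0, "y": 0, "z": 0, "ax": 0, "ay": 0, "az": 0, "hand": 30}
    - {"x": 0, "y": 0, "z": 0, "ax": 0, "ay": 0, "az": 0, "hand": 16}
    - {"x": 0, "y": 0, "z": 0, "ax": 0, "ay": 0, "az": 0, "hand": 16}
    - {"x": 0, "y": 0, "z": 0, "ax": 0, "ay": 0, "az": 0, "hand": 16}
    - {"x": 0, "y": 0, "z": 0, "ax": 0, "ay": 0, "az": 0, "hand": 16}
  grip_force: 25

```text
clock: 4.95
eef_pos: [398.8, -282.3, -9.7]
tcp_rot: [3.141, 0.0, 1.895]
contact_force: [-1.0, 0.0, 4.2]
opening: 0.245
grasp_force: 27.1
```

```bash
python3 - <<'E'
from h import *
a=imaging.grab_frame("wrist"); b=imaging.grab_frame("side"); s=monitor.sense();print(s["eef_pos"],s["tcp_rot"],s["opening"]*85.4,s["grasp_force"])
S=np.hstack([cv2.resize(a,(400,300)),cv2.resize(b[100:235,275:455],(400,300))])
cv2.imwrite("pics/w4.png",S[:,:,::-1])
E
```

```text
[ 398.77040274 -282.31131148   -9.69849456] [3.14149327e+00 1.43784963e-04 1.89460691e+00] 21.01813982434288 27.232374196319142
```

View pics/w4.png

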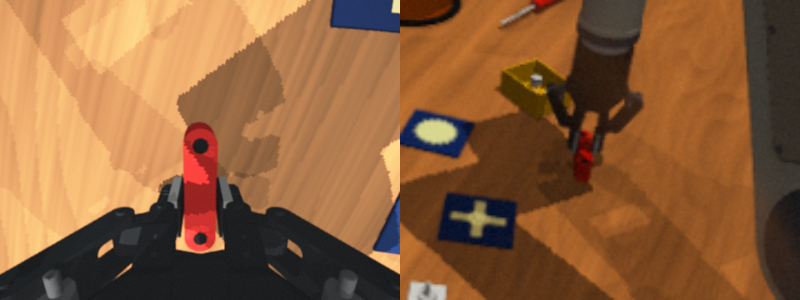

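The link is gripped now, but only with the fingertips. I'll regrip 8 mm deeper.

Request:
drive_tool:
  plan:
    - {"x": 0, "y": 0, "z": 0, "ax": 0, "ay": 0, "az": 0, "hand": 40}
    - {"x": 0, "y": 0, "z": 0, "ax": 0, "ay": 0, "az": 0, "hand": 40}
    - {"x": 0, "y": 0, "z": 0.08, "ax": 0, "ay": 0, "az": 0, "hand": 40}
    - {"x": 0, "y": 0, "z": 0.16, "ax": 0, "ay": 0, "az": 0, "hand": 40}
    - {"x": 0, "y": 0, "z": 0.16, "ax": 0, "ay": 0, "az": 0, "hand": 16}
    - {"x": 0, "y": 0, "z": 0.16, "ax": 0, "ay": 0, "az": 0, "hand": 16}
    - {"x": 0, "y": 0, "z": 0.16, "ax": 0, "ay": 0, "az": 0, "hand": 16}
    - {"x": 0, "y": 0, "z": 0.16, "ax": 0, "ay": 0, "az": 0, "hand": 16}
  grip_force: 40

```text
clock: 5.85
eef_pos: [398.7, -282.3, -17.9]
tcp_rot: [-3.142, -0.0, 1.895]
contact_force: [0.1, -1.1, 0.8]
opening: 0.247
grasp_force: 39.5
```

Request:
drive_tool:
  plan:
    - {"x": 0, "y": 0, "z": -0.1, "ax": 0, "ay": 0, "az": 0, "hand": 16}
    - {"x": 0, "y": 0, "z": -0.3, "ax": 0, "ay": 0, "az": 0, "hand": 16}
    - {"x": 0, "y": 0, "z": -0.8, "ax": 0, "ay": 0, "az": 0, "hand": 16}
    - {"x": 0, "y": 0, "z": -1.4, "ax": 0, "ay": 0, "az": 0, "hand": 16}
    - {"x": 0, "y": 0, "z": -2.0, "ax": 0, "ay": 0, "az": 0, "hand": 16}
    - {"x": 0, "y": 0, "z": -2.5, "ax": 0, "ay": 0, "az": 0, "hand": 16}
    - {"x": 0, "y": 0, "z": -2.7, "ax": 0, "ay": 0, "az": 0, "hand": 16}
    - {"x": 0, "y": 0, "z": -2.7, "ax": 0, "ay": 0, "az": 0, "hand": 16}
  grip_force: 40

```text
clock: 6.65
eef_pos: [399.6, -282.9, 118.8]
tcp_rot: [3.14, 0.003, 1.895]
contact_force: [0.5, -0.1, -1.4]
opening: 0.247
grasp_force: 39.5
```

```bash
python3 -c "
from h import *
to(518.8,412.8,118,147.7)"
```

```text
shift [ 1.2432e+01  6.6880e+00 -5.0000e-03] turn [ 0.01  0.03 -6.52] q6 -0.94 t 6.65
```

Request:
drive_tool:
  plan:
    - {"x": 0.5, "y": 0.27, "z": 0, "ax": 0, "ay": 0, "az": -0.2, "hand": 16}
    - {"x": 1.2, "y": 0.65, "z": 0, "ax": 0, "ay": 0, "az": -0.6, "hand": 16}
    - {"x": 2.0, "y": 1.08, "z": 0, "ax": 0, "ay": 0, "az": -1.0, "hand": 16}
    - {"x": 2.8, "y": 1.5, "z": 0, "ax": 0, "ay": 0, "az": -1.4, "hand": 16}
    - {"x": 3.6, "y": 1.94, "z": 0, "ax": 0, "ay": 0, "az": -1.8, "hand": 16}
    - {"x": 4.4, "y": 2.37, "z": 0, "ax": 0, "ay": 0, "az": -2.2, "hand": 16}
    - {"x": 5.2, "y": 2.8, "z": 0, "ax": 0, "ay": 0, "az": -2.6, "hand": 16}
    - {"x": 6.0, "y": 3.23, "z": 0, "ax": 0, "ay": 0, "az": -3.0, "hand": 16}

```text
clock: 7.45
eef_pos: [455.4, 55.3, 115.9]
tcp_rot: [-3.14, -0.001, 2.211]
contact_force: [0.7, -0.3, -0.5]
opening: 0.244
grasp_force: 39.5
```

```bash
python3 -c "
from h import *
to(518.8,412.8,118,147.7)"
```

```text
shift [ 4.979  5.286 -0.047] turn [-0.01 -0.01 -3.51] q6 -0.52 t 7.45
```

Request:
drive_tool:
  plan:
    - {"x": 0.6, "y": 0.6, "z": 0, "ax": 0, "ay": 0, "az": -0.4, "hand": 16}
    - {"x": 1.2, "y": 1.25, "z": 0, "ax": 0, "ay": 0, "az": -0.9, "hand": 16}
    - {"x": 1.8, "y": 1.9, "z": 0, "ax": 0, "ay": 0, "az": -1.4, "hand": 16}
    - {"x": 2.4, "y": 2.55, "z": 0, "ax": 0, "ay": 0, "az": -1.9, "hand": 16}
    - {"x": 3.0, "y": 3.2, "z": 0, "ax": 0, "ay": 0, "az": -2.4, "hand": 16}
    - {"x": 3.6, "y": 3.85, "z": 0, "ax": 0, "ay": 0, "az": -2.9, "hand": 16}
    - {"x": 4.2, "y": 4.5, "z": 0, "ax": 0, "ay": 0, "az": -3.3, "hand": 16}
    - {"x": 4.8, "y": 5.1, "z": 0, "ax": 0, "ay": 0, "az": -3.5, "hand": 16}

```text
clock: 8.25
eef_pos: [517.6, 399.6, 115.0]
tcp_rot: [-3.139, -0.001, 2.577]
contact_force: [1.3, -0.5, -0.1]
opening: 0.246
grasp_force: 39.5
```

```bash
cat >> h.py <<'E'
def look(silroi=70,z=4):
    c=imaging.camera_info("wrist"); im=imaging.grab_frame("wrist")
    for x in blobs(im,(100,100,30),(130,255,190),1500)[:3]: print("tile",rect(x,c,z),cv2.boundingRect(x))
    for x in blobs(im,(15,10,150),(45,130,255),500)[:3]: print("sil",rect(x,c,z),cv2.boundingRect(x))
    return c,im
E
python3 -c "
from h import *
c,im=look()
for x in blobs(im,(0,120,60),(6,255,255),300)[:1]: print('link',rect(x,c,28+118+18))
to(518.8,412.8,118,147.7)"
```

```text
tile (535.2, 439.1, 90.1, 31.8, np.float32(146.5)) (281, 129, 36, 88)
sil (517.6, 417.9, 85.9, 28.8, np.float32(149.2)) (257, 127, 30, 85)
link (514.3, 401.6, 85.2, 22.3, np.float32(147.4))
shift [ 0.073  0.117 -0.049] turn [ 0.03 -0.01  0.01] q6 -0.35 t 8.3
```

Request:
drive_tool:
  plan:
    - {"x": 0.07, "y": 0.12, "z": 0.2, "ax": 0, "ay": 0, "az": 0, "hand": 16}
    - {"x": 0.07, "y": 0.12, "z": 0.7, "ax": 0, "ay": 0, "az": 0, "hand": 16}
    - {"x": 0.07, "y": 0.12, "z": 1.3, "ax": 0, "ay": 0, "az": 0, "hand": 16}
    - {"x": 0.07, "y": 0.12, "z": 1.9, "ax": 0, "ay": 0, "az": 0, "hand": 16}
    - {"x": 0.07, "y": 0.12, "z": 2.2, "ax": 0, "ay": 0, "az": 0, "hand": 16}
    - {"x": 0.07, "y": 0.12, "z": 2.3, "ax": 0, "ay": 0, "az": 0, "hand": 16}
    - {"x": 0.07, "y": 0.12, "z": 2.3, "ax": 0, "ay": 0, "az": 0, "hand": 16}

```text
clock: 9.0
eef_pos: [518.2, 404.4, 1.5]
tcp_rot: [-3.14, -0.0, 2.575]
contact_force: [0.2, -0.2, -0.8]
opening: 0.247
grasp_force: 39.6
```

```bash
python3 -c "
from h import *
to(518.6,412.6,-13.5,147.9)"
```

```text
shift [0.082 0.144 0.299] turn [-0.01 -0.   -0.06] q6 -0.34 t 9.0
```

Request:
drive_tool:
  plan:
    - {"x": 0.08, "y": 0.14, "z": 0, "ax": 0, "ay": 0, "az": 0, "hand": 16}
    - {"x": 0.08, "y": 0.14, "z": 0, "ax": 0, "ay": 0, "az": 0, "hand": 16}
    - {"x": 0.08, "y": 0.14, "z": 0.1, "ax": 0, "ay": 0, "az": 0, "hand": 16}
    - {"x": 0.08, "y": 0.14, "z": 0.2, "ax": 0, "ay": 0, "az": 0, "hand": 16}
    - {"x": 0.08, "y": 0.14, "z": 0.2, "ax": 0, "ay": 0, "az": 0, "hand": 16}

```text
clock: 9.5
eef_pos: [518.4, 412.7, -8.6]
tcp_rot: [-3.14, -0.0, 2.575]
contact_force: [-0.0, 0.5, -0.8]
opening: 0.248
grasp_force: 39.6
```

```bash
python3 -c "
from h import *
to(518.6,412.6,-13.5,147.9);
for n in ('wrist','top'):
  c=imaging.camera_info(n);im=imaging.grab_frame(n)
  for x in blobs(im,(0,120,60),(6,255,255),200):
    q=rect(x,c,37)
    if np.hypot(q[0]-518,q[1]-412)<50: print('link',n,q)
to(518.6,412.6,-13.5,147.9);print(monitor.sense()['eef_pos'])
"
```

```text
shift [-0.005 -0.     0.099] turn [-0.01 -0.   -0.06] q6 -0.33 t 9.5
link wrist (516.4, 413.8, 87.5, 22.6, np.float32(147.6))
shift [-0.002 -0.007  0.108] turn [-0.01 -0.   -0.06] q6 -0.33 t 9.6
[518.70004389 412.96975316  -8.10237497]
```

Aligned. Lower to contact, then release and rise.

Request:
drive_tool:
  plan:
    - {"x": 0, "y": 0, "z": 0.05, "ax": 0, "ay": 0, "az": 0, "hand": 16}
    - {"x": 0, "y": 0, "z": 0.1, "ax": 0, "ay": 0, "az": 0, "hand": 16}
    - {"x": 0, "y": 0, "z": 0.11, "ax": 0, "ay": 0, "az": 0, "hand": 16}
    - {"x": 0, "y": 0, "z": 0.11, "ax": 0, "ay": 0, "az": 0, "hand": 16}

```text
clock: 10.0
eef_pos: [518.8, 413.1, -13.5]
tcp_rot: [-3.141, -0.0, 2.575]
contact_force: [-0.4, -0.0, -0.6]
opening: 0.247
grasp_force: 39.6
```

Request:
drive_tool:
  plan:
    - {"x": 0, "y": 0, "z": 0, "ax": 0, "ay": 0, "az": 0, "hand": 50}
    - {"x": 0, "y": 0, "z": 0, "ax": 0, "ay": 0, "az": 0, "hand": 50}
    - {"x": 0, "y": 0, "z": 0, "ax": 0, "ay": 0, "az": 0, "hand": 50}
    - {"x": 0, "y": 0, "z": -0.3, "ax": 0, "ay": 0, "az": 0, "hand": 50}
    - {"x": 0, "y": 0, "z": -1.0, "ax": 0, "ay": 0, "az": 0, "hand": 50}
    - {"x": 0, "y": 0, "z": -1.9, "ax": 0, "ay": 0, "az": 0, "hand": 50}
    - {"x": 0, "y": 0, "z": -2.8, "ax": 0, "ay": 0, "az": 0, "hand": 50}
    - {"x": 0, "y": 0, "z": -3.4, "ax": 0, "ay": 0, "az": 0, "hand": 50}

```text
clock: 10.8
eef_pos: [519.9, 414.0, 161.6]
tcp_rot: [3.137, 0.001, 2.575]
contact_force: [0.8, -0.2, -0.1]
opening: 0.59
grasp_force: 0.0
```

```bash
python3 -c "
from h import *
for n in ('wrist','top'):
  c=imaging.camera_info(n);im=imaging.grab_frame(n)
  for x in blobs(im,(0,120,60),(6,255,255),100):
    q=rect(x,c,32)
    if np.hypot(q[0]-518,q[1]-412)<50: print('link',n,q)
  for x in blobs(im,(100,100,30),(130,255,190),200):
    q=rect(x,c,4)
    if np.hypot(q[0]-518,q[1]-412)<50: print('tile',n,q)
for y in (44,134): to(399,262,155,y)
"
```

```text
link wrist (521.1, 411.7, 91.4, 20.9, np.float32(147.8))
tile wrist (519.9, 410.7, 93.9, 93.0, np.float32(57.5))
link top (516.5, 409.0, 87.2, 26.8, np.float32(146.2))
tile top (504.4, 390.0, 92.1, 39.5, np.float32(148.2))
tile top (538.7, 441.4, 91.6, 26.8, np.float32(141.9))
shift [ 0.424 -3.903  0.134] turn [ 0.09 -0.06 17.26] q6 -0.33 t 10.9
shift [ 0.424 -3.903  0.134] turn [0.09 0.02 2.26] q6 -0.33 t 10.9
```

Request:
drive_tool:
  plan:
    - {"x": 0.1, "y": -0.7, "z": 0, "ax": 0, "ay": 0, "az": 0.4, "hand": 60}
    - {"x": 0.2, "y": -1.5, "z": 0, "ax": 0, "ay": 0, "az": 0.9, "hand": 60}
    - {"x": 0.25, "y": -2.3, "z": 0, "ax": 0, "ay": 0, "az": 1.4, "hand": 60}
    - {"x": 0.35, "y": -3.1, "z": 0, "ax": 0, "ay": 0, "az": 1.9, "hand": 60}
    - {"x": 0.42, "y": -3.7, "z": 0, "ax": 0, "ay": 0, "az": 2.26, "hand": 60}
    - {"x": 0.42, "y": -3.9, "z": 0, "ax": 0, "ay": 0, "az": 2.26, "hand": 60}
    - {"x": 0.42, "y": -3.9, "z": 0, "ax": 0, "ay": 0, "az": 2.26, "hand": 60}

```text
clock: 11.6
eef_pos: [396.2, 259.3, 157.0]
tcp_rot: [3.141, 0.0, 2.339]
contact_force: [1.2, 1.1, -0.4]
opening: 0.702
grasp_force: 0.0
```

```bash
cat >> h.py <<'E'
def green():
    c=imaging.camera_info("wrist"); im=imaging.grab_frame("wrist")
    x=blobs(im,(40,80,30),(85,255,255),300)[0]
    for z in (12,): print("cross rect",z,rect(x,c,z),cv2.boundingRect(x))
    b=cv2.boundingRect(x); k=(b[0]+b[2]//2,b[1]+b[3]//2,max(b[2:])//2)
    for y in blobs(im,(15,90,120),(35,255,255),15,k)[:2]:print("dot",rect(y,c,45))
    return im
E
python3 - <<'E'
from h import *
im=green(); to(399,262,155,134)
cv2.imwrite("pics/w5.png",im[:,:,::-1])
E
```

```text
cross rect 12 (399.3, 261.6, 58.7, 58.2, np.float32(88.7)) (228, 142, 63, 63)
dot (399.2, 290.4, 19.0, 8.0, np.float32(44.1))
dot (399.4, 261.5, 9.4, 9.1, np.float32(134.0))
shift [0.001 0.047 0.043] turn [0.01 0.   0.  ] q6 -0.19 t 11.65
```

View pics/w5.png

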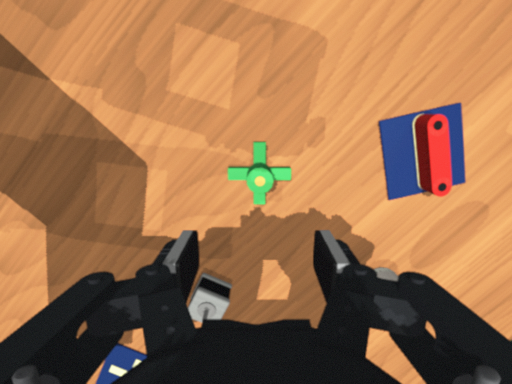

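The cross sits at (260,180), centred and square to the tool, and the link is on its tile at the right. I'll descend onto the hub.

Request:
drive_tool:
  plan:
    - {"x": 0, "y": 0.04, "z": 0.7, "ax": 0, "ay": 0, "az": 0, "hand": 60}
    - {"x": 0, "y": 0.04, "z": 1.5, "ax": 0, "ay": 0, "az": 0, "hand": 60}
    - {"x": 0, "y": 0.04, "z": 2.3, "ax": 0, "ay": 0, "az": 0, "hand": 60}
    - {"x": 0, "y": 0.04, "z": 2.9, "ax": 0, "ay": 0, "az": 0, "hand": 60}
    - {"x": 0, "y": 0.04, "z": 3.15, "ax": 0, "ay": 0, "az": 0, "hand": 60}
    - {"x": 0, "y": 0.04, "z": 3.15, "ax": 0, "ay": 0, "az": 0, "hand": 60}

```text
clock: 12.25
eef_pos: [397.8, 261.5, -2.3]
tcp_rot: [-3.139, -0.001, 2.339]
contact_force: [-0.3, -0.4, 0.6]
opening: 0.698
grasp_force: 0.0
```

```bash
python3 -c "
from h import *
to(399.3,261.6,-3,133.7)"
```

```text
shift [-0.019  0.022  0.014] turn [-0.02 -0.01  0.05] q6 -0.19 t 12.25
```

Request:
drive_tool:
  plan:
    - {"x": -0.02, "y": 0.02, "z": 0, "ax": 0, "ay": 0, "az": 0, "hand": 40}
    - {"x": -0.02, "y": 0.02, "z": 0, "ax": 0, "ay": 0, "az": 0, "hand": 30}
    - {"x": -0.02, "y": 0.02, "z": 0, "ax": 0, "ay": 0, "az": 0, "hand": 22}
    - {"x": -0.02, "y": 0.02, "z": 0, "ax": 0, "ay": 0, "az": 0, "hand": 22}
    - {"x": -0.02, "y": 0.02, "z": 0, "ax": 0, "ay": 0, "az": 0, "hand": 22}
  grip_force: 40

```text
clock: 12.75
eef_pos: [400.9, 262.2, 0.8]
tcp_rot: [3.138, 0.001, 2.339]
contact_force: [-0.2, -0.2, 6.8]
opening: 0.308
grasp_force: 39.4
```

Request:
drive_tool:
  plan:
    - {"x": 0, "y": 0, "z": -0.1, "ax": 0, "ay": 0, "az": 0, "hand": 22}
    - {"x": 0, "y": 0, "z": -0.3, "ax": 0, "ay": 0, "az": 0, "hand": 22}
    - {"x": 0, "y": 0, "z": -0.8, "ax": 0, "ay": 0, "az": 0, "hand": 22}
    - {"x": 0, "y": 0, "z": -1.4, "ax": 0, "ay": 0, "az": 0, "hand": 22}
    - {"x": 0, "y": 0, "z": -2.0, "ax": 0, "ay": 0, "az": 0, "hand": 22}
    - {"x": 0, "y": 0, "z": -2.4, "ax": 0, "ay": 0, "az": 0, "hand": 22}
    - {"x": 0, "y": 0, "z": -2.5, "ax": 0, "ay": 0, "az": 0, "hand": 22}

```text
clock: 13.45
eef_pos: [400.7, 262.1, 127.2]
tcp_rot: [3.137, 0.001, 2.339]
contact_force: [-0.1, 0.7, -1.1]
opening: 0.306
grasp_force: 39.4
```

```bash
python3 -c "
from h import *
to(477.4,-90.8,122,107.8)"
```

```text
shift [-6.142 -3.799  0.092] turn [ 0.05 -0.    4.36] q6 -0.19 t 13.45
```

Request:
drive_tool:
  plan:
    - {"x": -0.4, "y": -0.25, "z": 0, "ax": 0, "ay": 0, "az": 0.3, "hand": 22}
    - {"x": -1.1, "y": -0.7, "z": 0, "ax": 0, "ay": 0, "az": 0.9, "hand": 22}
    - {"x": -1.9, "y": -1.2, "z": 0, "ax": 0, "ay": 0, "az": 1.5, "hand": 22}
    - {"x": -2.7, "y": -1.7, "z": 0, "ax": 0, "ay": 0, "az": 2.1, "hand": 22}
    - {"x": -3.5, "y": -2.2, "z": 0, "ax": 0, "ay": 0, "az": 2.7, "hand": 22}
    - {"x": -4.3, "y": -2.7, "z": 0, "ax": 0, "ay": 0, "az": 3.3, "hand": 22}
    - {"x": -5.1, "y": -3.2, "z": 0, "ax": 0, "ay": 0, "az": 3.9, "hand": 22}
    - {"x": -5.8, "y": -3.6, "z": 0, "ax": 0, "ay": 0, "az": 4.36, "hand": 22}

```text
clock: 14.25
eef_pos: [470.8, -74.7, 123.8]
tcp_rot: [-3.141, -0.0, 1.879]
contact_force: [0.8, 0.8, -0.8]
opening: 0.305
grasp_force: 39.4
```

Request:
drive_tool:
  plan:
    - {"x": 0, "y": 0, "z": 0, "ax": 0, "ay": 0, "az": 0, "hand": 22}
    - {"x": 0, "y": 0, "z": 0, "ax": 0, "ay": 0, "az": 0, "hand": 22}

```text
clock: 14.45
eef_pos: [470.7, -73.1, 123.6]
tcp_rot: [-3.14, -0.001, 1.88]
contact_force: [0.5, 0.8, -0.3]
opening: 0.304
grasp_force: 39.4
```

```bash
python3 - <<'E'
from h import *
to(477.4,-90.8,122,107.8)
im=green(); look(); s=monitor.sense(); print(s['eef_pos'],np.degrees(s['tcp_rot']))
cv2.imwrite("pics/w6.png",im[:,:,::-1])
E
```

```text
shift [-0.378  0.02   0.031] turn [-0.01 -0.01 -0.02] q6 -0.47 t 14.45
cross rect 12 (484.8, -118.1, 104.6, 104.0, np.float32(152.7)) (197, 164, 118, 113)
dot (496.5, -152.0, 49.7, 17.8, np.float32(17.8))
dot (489.9, -133.0, 18.3, 18.1, np.float32(17.8))
tile (655.8, 75.6, 94.5, 93.4, np.float32(64.7)) (414, 28, 98, 134)
tile (474.0, -74.8, 93.2, 58.0, np.float32(17.8)) (213, 154, 91, 55)
sil (572.5, 54.8, 188.7, 114.3, np.float32(89.0)) (310, 0, 146, 195)
sil (692.7, -56.5, 197.7, 112.5, np.float32(91.6)) (398, 138, 114, 168)
sil (510.6, -213.1, 82.4, 69.3, np.float32(31.4)) (221, 267, 68, 56)
[470.56344637 -71.72412437 123.70100844] [-1.79939007e+02 -4.62036992e-02  1.07864146e+02]
```

View pics/w6.png

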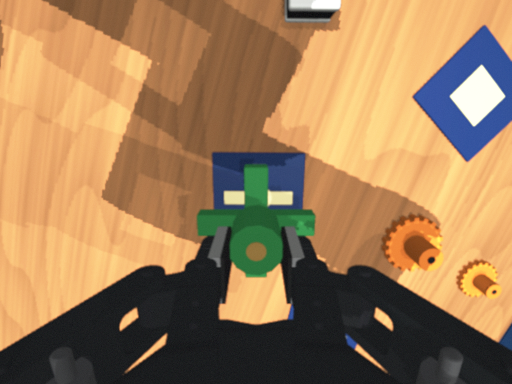

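The cross is held level, its arms parallel to the tile below. Shift and descend.

Request:
drive_tool:
  plan:
    - {"x": -0.2, "y": 0.02, "z": 0.2, "ax": 0, "ay": 0, "az": 0, "hand": 22}
    - {"x": -0.38, "y": 0.02, "z": 0.6, "ax": 0, "ay": 0, "az": 0, "hand": 22}
    - {"x": -0.38, "y": 0.02, "z": 1.2, "ax": 0, "ay": 0, "az": 0, "hand": 22}
    - {"x": -0.38, "y": 0.02, "z": 1.8, "ax": 0, "ay": 0, "az": 0, "hand": 22}
    - {"x": -0.38, "y": 0.02, "z": 2.1, "ax": 0, "ay": 0, "az": 0, "hand": 22}
    - {"x": -0.38, "y": 0.02, "z": 2.1, "ax": 0, "ay": 0, "az": 0, "hand": 22}
    - {"x": -0.38, "y": 0.02, "z": 2.1, "ax": 0, "ay": 0, "az": 0, "hand": 22}

```text
clock: 15.25
eef_pos: [478.0, -89.8, 18.9]
tcp_rot: [-3.141, -0.0, 1.883]
contact_force: [0.3, 0.4, -0.9]
opening: 0.309
grasp_force: 39.5
```

```bash
python3 -c "
from h import *
to(477.4,-90.8,2,107.8)"
```

```text
shift [-0.016 -0.018  0.339] turn [-0.01 -0.    0.02] q6 -0.5 t 15.25
```

Request:
drive_tool:
  plan:
    - {"x": -0.02, "y": -0.02, "z": 0.1, "ax": 0, "ay": 0, "az": 0, "hand": 22}
    - {"x": -0.02, "y": -0.02, "z": 0.2, "ax": 0, "ay": 0, "az": 0, "hand": 22}
    - {"x": -0.02, "y": -0.02, "z": 0.25, "ax": 0, "ay": 0, "az": 0, "hand": 22}
    - {"x": -0.02, "y": -0.02, "z": 0.28, "ax": 0, "ay": 0, "az": 0, "hand": 22}
    - {"x": -0.02, "y": -0.02, "z": 0.28, "ax": 0, "ay": 0, "az": 0, "hand": 22}

```text
clock: 15.75
eef_pos: [477.4, -91.4, 5.1]
tcp_rot: [-3.142, -0.0, 1.882]
contact_force: [-0.7, 0.5, 0.1]
opening: 0.307
grasp_force: 39.5
```

Request:
drive_tool:
  plan:
    - {"x": 0, "y": 0, "z": 0.03, "ax": 0, "ay": 0, "az": 0, "hand": 22}
    - {"x": 0, "y": 0, "z": 0.03, "ax": 0, "ay": 0, "az": 0, "hand": 22}

```text
clock: 15.95
eef_pos: [477.5, -91.5, 4.7]
tcp_rot: [-3.142, -0.0, 1.882]
contact_force: [-5.0, -0.4, 16.3]
opening: 0.303
grasp_force: 41.1
```

Contact (16 N up). Release and rise.

Request:
drive_tool:
  plan:
    - {"x": 0, "y": 0, "z": -0.01, "ax": 0, "ay": 0, "az": 0, "hand": 30}
    - {"x": 0, "y": 0, "z": -0.02, "ax": 0, "ay": 0, "az": 0, "hand": 50}
    - {"x": 0, "y": 0, "z": -0.02, "ax": 0, "ay": 0, "az": 0, "hand": 55}
    - {"x": 0, "y": 0, "z": -0.3, "ax": 0, "ay": 0, "az": 0, "hand": 55}
    - {"x": 0, "y": 0, "z": -1.0, "ax": 0, "ay": 0, "az": 0, "hand": 55}
    - {"x": 0, "y": 0, "z": -1.9, "ax": 0, "ay": 0, "az": 0, "hand": 55}
    - {"x": 0, "y": 0, "z": -2.8, "ax": 0, "ay": 0, "az": 0, "hand": 55}
    - {"x": 0, "y": 0, "z": -3.4, "ax": 0, "ay": 0, "az": 0, "hand": 55}

```text
clock: 16.75
eef_pos: [478.3, -91.6, 176.6]
tcp_rot: [3.139, 0.001, 1.882]
contact_force: [-0.3, -0.5, 0.7]
opening: 0.645
grasp_force: 0.0
```

```bash
python3 -c "
from h import *
c=imaging.camera_info('wrist');im=imaging.grab_frame('wrist')
x=blobs(im,(40,80,30),(85,255,255),300)[0]; print('cross',rect(x,c,16)); b=cv2.boundingRect(x)
for y in blobs(im,(15,90,120),(35,255,255),15,(b[0]+b[2]//2,b[1]+b[3]//2,25)):print('dot',rect(y,c,49))
look()
cv2.imwrite('pics/w7.png',im[:,:,::-1])
to(463.3,104.3,160,107.8)
to(463.3,104.3,160,17.8)
"
```

```text
cross (477.6, -91.4, 60.3, 59.7, np.float32(63.3))
dot (477.7, -91.8, 9.2, 9.2, np.float32(152.3))
tile (656.5, 75.3, 93.9, 93.0, np.float32(64.3)) (387, 20, 105, 116)
tile (479.9, -92.0, 93.0, 92.6, np.float32(107.1)) (216, 129, 78, 75)
tile (881.4, -181.9, 189.7, 73.2, np.float32(124.6)) (466, 245, 46, 100)
sil (535.2, 15.9, 132.6, 26.8, np.float32(91.5)) (301, 38, 53, 115)
sil (657.9, 75.7, 43.0, 42.5, np.float32(64.6)) (418, 53, 47, 53)
sil (570.3, 39.9, 118.0, 20.1, np.float32(94.2)) (345, 30, 31, 105)
shift [3.842 0.876 0.35 ] turn [0.06 0.04 0.01] q6 -0.5 t 16.85
shift [3.842 0.876 0.35 ] turn [ 0.08 -0.02 15.01] q6 -0.5 t 16.85
```

Request:
drive_tool:
  plan:
    - {"x": 0.6, "y": 0.14, "z": 0, "ax": 0, "ay": 0, "az": 0, "hand": 80}
    - {"x": 1.4, "y": 0.32, "z": 0.1, "ax": 0, "ay": 0, "az": 0, "hand": 80}
    - {"x": 2.2, "y": 0.5, "z": 0.15, "ax": 0, "ay": 0, "az": 0, "hand": 80}
    - {"x": 3.0, "y": 0.68, "z": 0.2, "ax": 0, "ay": 0, "az": 0, "hand": 80}
    - {"x": 3.6, "y": 0.82, "z": 0.3, "ax": 0, "ay": 0, "az": 0, "hand": 80}
    - {"x": 3.84, "y": 0.88, "z": 0.35, "ax": 0, "ay": 0, "az": 0, "hand": 80}
    - {"x": 3.84, "y": 0.88, "z": 0.35, "ax": 0, "ay": 0, "az": 0, "hand": 80}
    - {"x": 3.84, "y": 0.88, "z": 0.35, "ax": 0, "ay": 0, "az": 0, "hand": 80}

```text
clock: 17.65
eef_pos: [460.4, 104.2, 155.7]
tcp_rot: [-3.141, 0.0, 1.883]
contact_force: [-0.6, -0.1, -0.4]
opening: 0.939
grasp_force: 0.0
```

```bash
python3 -c "
from h import *
c=imaging.camera_info('wrist');im=imaging.grab_frame('wrist')
for x in blobs(im,(0,0,150),(180,60,255),500)[:2]:
  b=cv2.boundingRect(x); print('motor?',rect(x,c,40),b)
to(463.3,104.3,160,107.8)
cv2.imwrite('pics/w8.png',im[:,:,::-1])
"
```

```text
motor? (623.2, 269.7, 56.3, 49.7, np.float32(25.8)) (440, 44, 56, 56)
motor? (464.4, 103.6, 41.7, 41.2, np.float32(17.9)) (239, 161, 41, 40)
shift [-0.008  0.055 -0.083] turn [-0.01  0.    0.  ] q6 -0.09 t 17.7
```

View pics/w8.png

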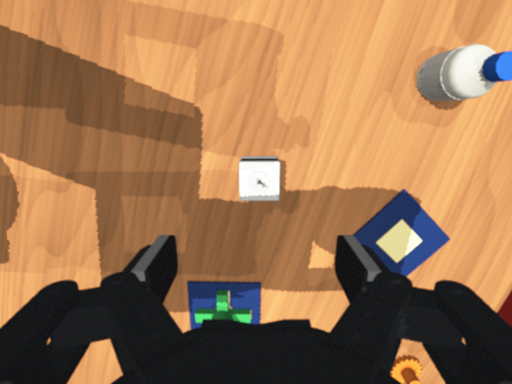

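Motor top is at (259,180), square to the fingers. Nothing is near it.

Request:
drive_tool:
  plan:
    - {"x": -0.02, "y": 0.06, "z": 0.7, "ax": 0, "ay": 0, "az": 0, "hand": 80}
    - {"x": -0.02, "y": 0.06, "z": 1.5, "ax": 0, "ay": 0, "az": 0, "hand": 80}
    - {"x": -0.02, "y": 0.06, "z": 2.2, "ax": 0, "ay": 0, "az": 0, "hand": 80}
    - {"x": -0.02, "y": 0.06, "z": 2.7, "ax": 0, "ay": 0, "az": 0, "hand": 80}
    - {"x": -0.02, "y": 0.06, "z": 3.1, "ax": 0, "ay": 0, "az": 0, "hand": 80}
    - {"x": -0.02, "y": 0.06, "z": 3.28, "ax": 0, "ay": 0, "az": 0, "hand": 80}
    - {"x": -0.02, "y": 0.06, "z": 3.28, "ax": 0, "ay": 0, "az": 0, "hand": 80}

```text
clock: 18.4
eef_pos: [463.2, 103.7, -8.6]
tcp_rot: [-3.14, -0.0, 1.881]
contact_force: [1.8, -0.0, 1.0]
opening: 0.935
grasp_force: 0.0
```

```bash
python3 -c "
from h import *
to(464.2,103.7,-8,107.8)"
```

```text
shift [-0.007  0.02  -0.013] turn [-0.02 -0.   -0.01] q6 -0.09 t 18.4
```

Request:
drive_tool:
  plan:
    - {"x": 0, "y": 0.02, "z": 0, "ax": 0, "ay": 0, "az": 0, "hand": 60}
    - {"x": 0, "y": 0.02, "z": 0, "ax": 0, "ay": 0, "az": 0, "hand": 50}
    - {"x": 0, "y": 0.02, "z": 0, "ax": 0, "ay": 0, "az": 0, "hand": 36}
    - {"x": 0, "y": 0.02, "z": 0, "ax": 0, "ay": 0, "az": 0, "hand": 36}
    - {"x": 0, "y": 0.02, "z": 0, "ax": 0, "ay": 0, "az": 0, "hand": 36}
    - {"x": 0, "y": 0.02, "z": 0, "ax": 0, "ay": 0, "az": 0, "hand": 36}
  grip_force: 60

```text
clock: 19.0
eef_pos: [465.2, 105.1, -6.5]
tcp_rot: [3.14, 0.0, 1.882]
contact_force: [-1.7, -2.4, 10.4]
opening: 0.475
grasp_force: 59.7
```

Request:
drive_tool:
  plan:
    - {"x": 0, "y": 0, "z": -0.1, "ax": 0, "ay": 0, "az": 0, "hand": 36}
    - {"x": 0, "y": 0, "z": -0.3, "ax": 0, "ay": 0, "az": 0, "hand": 36}
    - {"x": 0, "y": 0, "z": -0.8, "ax": 0, "ay": 0, "az": 0, "hand": 36}
    - {"x": 0, "y": 0, "z": -1.4, "ax": 0, "ay": 0, "az": 0, "hand": 36}
    - {"x": 0, "y": 0, "z": -2.0, "ax": 0, "ay": 0, "az": 0, "hand": 36}
    - {"x": 0, "y": 0, "z": -2.4, "ax": 0, "ay": 0, "az": 0, "hand": 36}
    - {"x": 0, "y": 0, "z": -2.5, "ax": 0, "ay": 0, "az": 0, "hand": 36}

```text
clock: 19.7
eef_pos: [466.1, 105.5, 120.0]
tcp_rot: [3.137, 0.0, 1.882]
contact_force: [0.6, 0.1, -2.7]
opening: 0.472
grasp_force: 61.7
```

```bash
python3 -c "
from h import *
to(655.9,77.2,117,64)"
```

```text
shift [-1.701  3.439  0.076] turn [ 0.04 -0.01  7.31] q6 -0.09 t 19.7
```

Request:
drive_tool:
  plan:
    - {"x": -0.1, "y": 0.2, "z": 0, "ax": 0, "ay": 0, "az": 0.5, "hand": 36}
    - {"x": -0.4, "y": 0.7, "z": 0, "ax": 0, "ay": 0, "az": 1.5, "hand": 36}
    - {"x": -0.7, "y": 1.3, "z": 0, "ax": 0, "ay": 0, "az": 2.7, "hand": 36}
    - {"x": -1.0, "y": 1.9, "z": 0, "ax": 0, "ay": 0, "az": 3.9, "hand": 36}
    - {"x": -1.3, "y": 2.5, "z": 0, "ax": 0, "ay": 0, "az": 5.1, "hand": 36}
    - {"x": -1.5, "y": 3.0, "z": 0, "ax": 0, "ay": 0, "az": 6.2, "hand": 36}
    - {"x": -1.65, "y": 3.35, "z": 0, "ax": 0, "ay": 0, "az": 7.0, "hand": 36}
    - {"x": -1.7, "y": 3.44, "z": 0, "ax": 0, "ay": 0, "az": 7.3, "hand": 36}

```text
clock: 20.5
eef_pos: [655.6, 76.6, 116.0]
tcp_rot: [-3.141, 0.0, 1.115]
contact_force: [-0.2, 0.5, -3.1]
opening: 0.472
grasp_force: 61.7
```

Request:
drive_tool:
  plan:
    - {"x": 0, "y": 0, "z": 0, "ax": 0, "ay": 0, "az": 0, "hand": 36}
    - {"x": 0, "y": 0, "z": 0, "ax": 0, "ay": 0, "az": 0, "hand": 36}

```text
clock: 20.7
eef_pos: [652.9, 76.9, 116.4]
tcp_rot: [-3.14, 0.001, 1.119]
contact_force: [-0.2, -0.5, -3.5]
opening: 0.473
grasp_force: 61.7
```

```bash
python3 -c "
from h import *
c,im=look()
cv2.imwrite('pics/w9.png',im[:,:,::-1])
s=monitor.sense(); print(s['eef_pos'],s['tcp_rot'])
for x in blobs(im,(0,0,130),(180,60,255),500)[:2]:
  b=cv2.boundingRect(x); print('motor?',rect(x,c,40+s['eef_pos'][2]+7),b)
to(655.9,77.2,15,64)"
```

```text
tile (657.5, 76.9, 93.5, 92.7, np.float32(154.2)) (212, 132, 96, 90)
tile (866.8, -178.9, 189.7, 35.7, np.float32(89.5)) (478, 227, 34, 122)
sil (682.6, 183.6, 144.9, 46.9, np.float32(91.4)) (177, 0, 108, 131)
sil (542.6, 269.5, 111.2, 18.0, np.float32(91.3)) (24, 0, 74, 108)
sil (658.1, 78.2, 42.3, 37.5, np.float32(155.4)) (238, 159, 43, 37)
[652.98464497  76.9230417  116.71199053] [-3.14016494e+00  7.79556115e-04  1.11926089e+00]
motor? (653.9, 77.1, 41.0, 40.9, np.float32(64.2)) (212, 215, 88, 77)
motor? (643.6, 198.8, 28.7, 12.5, np.float32(151.6)) (66, 0, 70, 34)
shift [0.032 0.053 2.034] turn [-0.01  0.01  0.02] q6 0.57 t 20.75
```

View pics/w9.png

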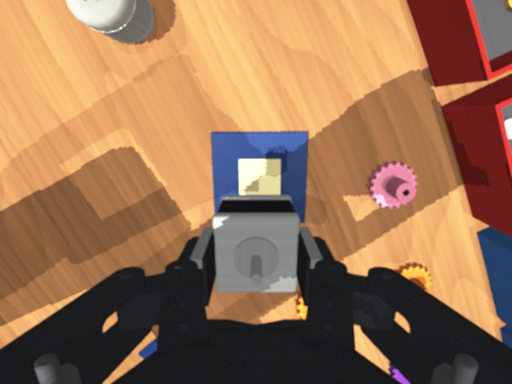

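The motor hangs upright and square over the tile (silhouette at (259,176)). Descend.

Request:
drive_tool:
  plan:
    - {"x": 0.04, "y": 0.06, "z": 0.2, "ax": 0, "ay": 0, "az": 0, "hand": 36}
    - {"x": 0.04, "y": 0.06, "z": 0.7, "ax": 0, "ay": 0, "az": 0, "hand": 36}
    - {"x": 0.04, "y": 0.06, "z": 1.3, "ax": 0, "ay": 0, "az": 0, "hand": 36}
    - {"x": 0.04, "y": 0.06, "z": 1.8, "ax": 0, "ay": 0, "az": 0, "hand": 36}
    - {"x": 0.04, "y": 0.06, "z": 2.1, "ax": 0, "ay": 0, "az": 0, "hand": 36}
    - {"x": 0.04, "y": 0.06, "z": 2.2, "ax": 0, "ay": 0, "az": 0, "hand": 36}
    - {"x": 0.04, "y": 0.06, "z": 2.2, "ax": 0, "ay": 0, "az": 0, "hand": 36}

```text
clock: 21.45
eef_pos: [657.8, 77.4, 6.8]
tcp_rot: [-3.141, 0.0, 1.118]
contact_force: [-0.6, -0.0, -2.8]
opening: 0.471
grasp_force: 61.7
```

```bash
python3 -c "
from h import *
to(656.5,77.2,-4,64)"
```

```text
shift [-0.014 -0.021  0.215] turn [-0.01  0.    0.01] q6 0.57 t 21.45
```

Request:
drive_tool:
  plan:
    - {"x": -0.01, "y": -0.02, "z": 0.06, "ax": 0, "ay": 0, "az": 0, "hand": 36}
    - {"x": -0.01, "y": -0.02, "z": 0.12, "ax": 0, "ay": 0, "az": 0, "hand": 36}
    - {"x": -0.01, "y": -0.02, "z": 0.17, "ax": 0, "ay": 0, "az": 0, "hand": 36}
    - {"x": -0.01, "y": -0.02, "z": 0.17, "ax": 0, "ay": 0, "az": 0, "hand": 36}

```text
clock: 21.85
eef_pos: [656.9, 77.3, -1.3]
tcp_rot: [3.141, -0.0, 1.118]
contact_force: [-0.0, -0.5, -4.0]
opening: 0.471
grasp_force: 61.7
```

Request:
drive_tool:
  plan:
    - {"x": 0, "y": 0, "z": 0.03, "ax": 0, "ay": 0, "az": 0, "hand": 36}
    - {"x": 0, "y": 0, "z": 0.03, "ax": 0, "ay": 0, "az": 0, "hand": 36}

```text
clock: 22.05
eef_pos: [657.2, 77.4, -2.4]
tcp_rot: [3.141, -0.0, 1.118]
contact_force: [-0.8, 0.4, 0.4]
opening: 0.471
grasp_force: 62.1
```

Request:
drive_tool:
  plan:
    - {"x": 0, "y": 0, "z": 0.01, "ax": 0, "ay": 0, "az": 0, "hand": 36}
    - {"x": 0, "y": 0, "z": 0.01, "ax": 0, "ay": 0, "az": 0, "hand": 60}
    - {"x": 0, "y": 0, "z": 0, "ax": 0, "ay": 0, "az": 0, "hand": 75}
    - {"x": 0, "y": 0, "z": 0, "ax": 0, "ay": 0, "az": 0, "hand": 75}
    - {"x": 0, "y": 0, "z": -0.4, "ax": 0, "ay": 0, "az": 0, "hand": 75}
    - {"x": 0, "y": 0, "z": -1.2, "ax": 0, "ay": 0, "az": 0, "hand": 75}
    - {"x": 0, "y": 0, "z": -2.1, "ax": 0, "ay": 0, "az": 0, "hand": 75}
    - {"x": 0, "y": 0, "z": -3.0, "ax": 0, "ay": 0, "az": 0, "hand": 75}

```text
clock: 22.85
eef_pos: [656.5, 77.2, 148.4]
tcp_rot: [-3.141, 0.0, 1.118]
contact_force: [0.7, 0.7, 0.2]
opening: 0.877
grasp_force: 0.0
```

```bash
cat >> h.py <<'E'
def orange(zs=(12,),roi=None):
    c=imaging.camera_info("wrist"); im=imaging.grab_frame("wrist")
    for x in blobs(im,(5,170,120),(20,255,255),150,roi)[:4]:
        M=cv2.moments(x); print("or",[rect(x,c,z) for z in zs],cv2.boundingRect(x))
    return c,im
E
python3 -c "
from h import *
c,im=orange(); look()
for x in blobs(im,(0,0,130),(180,60,255),500)[:4]: print('m',rect(x,c,44))
to(656,-88,160,64)"
```

```text
or [(659.3, -89.9, 66.8, 65.7, np.float32(39.5))] (291, 269, 50, 51)
or [(769.4, -107.6, 57.5, 31.1, np.float32(119.1))] (381, 254, 35, 32)
tile (658.6, 76.5, 92.5, 92.5, np.float32(64.7)) (211, 134, 83, 80)
tile (890.7, -195.0, 219.4, 78.8, np.float32(89.5)) (449, 218, 63, 116)
sil (597.0, 285.0, 56.8, 47.8, np.float32(152.1)) (85, 0, 54, 50)
sil (681.6, 193.9, 150.1, 11.5, np.float32(92.6)) (188, 0, 72, 132)
sil (692.9, 189.2, 149.5, 8.3, np.float32(92.4)) (199, 0, 72, 131)
m (657.0, 75.0, 43.6, 42.4, np.float32(63.0))
m (602.8, 265.9, 56.4, 37.3, np.float32(151.9))
shift [-3.026  1.359 -0.119] turn [ 0.09 -0.06  0.01] q6 0.57 t 22.95
```

Request:
drive_tool:
  plan:
    - {"x": -0.6, "y": 0.27, "z": 0, "ax": 0, "ay": 0, "az": 0, "hand": 50}
    - {"x": -1.3, "y": 0.6, "z": 0, "ax": 0, "ay": 0, "az": 0, "hand": 50}
    - {"x": -2.0, "y": 0.93, "z": 0, "ax": 0, "ay": 0, "az": 0, "hand": 50}
    - {"x": -2.6, "y": 1.2, "z": 0, "ax": 0, "ay": 0, "az": 0, "hand": 50}
    - {"x": -2.98, "y": 1.43, "z": 0, "ax": 0, "ay": 0, "az": 0, "hand": 50}
    - {"x": -2.98, "y": 1.43, "z": 0, "ax": 0, "ay": 0, "az": 0, "hand": 50}
    - {"x": -2.98, "y": 1.43, "z": 0, "ax": 0, "ay": 0, "az": 0, "hand": 50}
    - {"x": -2.98, "y": 1.43, "z": 0, "ax": 0, "ay": 0, "az": 0, "hand": 50}

```text
clock: 23.75
eef_pos: [655.8, -87.1, 146.8]
tcp_rot: [-3.141, -0.0, 1.118]
contact_force: [0.1, 0.8, -0.2]
opening: 0.586
grasp_force: 0.0
```

```bash
python3 -c "
from h import *
c,im=orange()
to(659,-89,0,64)
cv2.imwrite('pics/w10.png',im[:,:,::-1])"
```

```text
or [(660.1, -89.3, 64.7, 64.6, np.float32(64.1))] (230, 146, 60, 59)
or [(759.7, -107.5, 47.5, 45.3, np.float32(137.1))] (328, 130, 45, 43)
shift [-0.011  0.077  2.938] turn [-0.   -0.    0.01] q6 0.32 t 23.8
```

View pics/w10.png

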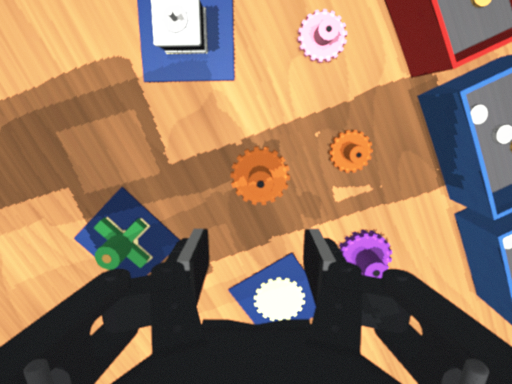

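The big orange gear is at (260,176); the small orange one at (350,152) is clear of the fingers. Descend and grip the hub.

Request:
drive_tool:
  plan:
    - {"x": -0.01, "y": 0.09, "z": 0.6, "ax": 0, "ay": 0, "az": 0, "hand": 50}
    - {"x": -0.01, "y": 0.09, "z": 1.3, "ax": 0, "ay": 0, "az": 0, "hand": 50}
    - {"x": -0.01, "y": 0.09, "z": 2.0, "ax": 0, "ay": 0, "az": 0, "hand": 50}
    - {"x": -0.01, "y": 0.09, "z": 2.6, "ax": 0, "ay": 0, "az": 0, "hand": 50}
    - {"x": -0.01, "y": 0.09, "z": 2.9, "ax": 0, "ay": 0, "az": 0, "hand": 50}
    - {"x": -0.01, "y": 0.09, "z": 2.94, "ax": 0, "ay": 0, "az": 0, "hand": 50}
    - {"x": -0.01, "y": 0.09, "z": 2.94, "ax": 0, "ay": 0, "az": 0, "hand": 50}

```text
clock: 24.5
eef_pos: [660.3, -90.0, 0.7]
tcp_rot: [3.141, -0.0, 1.118]
contact_force: [0.5, -1.4, 0.4]
opening: 0.587
grasp_force: 0.0
```

```bash
python3 -c "
from h import *
to(660,-89.3,0,64)"
```

```text
shift [ 0.009 -0.011  0.015] turn [ 0.   -0.    0.01] q6 0.31 t 24.5
```

Request:
drive_tool:
  plan:
    - {"x": 0, "y": 0, "z": 0, "ax": 0, "ay": 0, "az": 0, "hand": 35}
    - {"x": 0, "y": 0, "z": 0, "ax": 0, "ay": 0, "az": 0, "hand": 28}
    - {"x": 0, "y": 0, "z": 0, "ax": 0, "ay": 0, "az": 0, "hand": 20}
    - {"x": 0, "y": 0, "z": 0, "ax": 0, "ay": 0, "az": 0, "hand": 20}
    - {"x": 0, "y": 0, "z": 0, "ax": 0, "ay": 0, "az": 0, "hand": 20}
    - {"x": 0, "y": 0, "z": 0, "ax": 0, "ay": 0, "az": 0, "hand": 20}
  grip_force: 40

```text
clock: 25.1
eef_pos: [660.8, -90.4, 1.9]
tcp_rot: [3.14, -0.001, 1.117]
contact_force: [-1.1, 1.7, 5.6]
opening: 0.279
grasp_force: 38.9
```

Request:
drive_tool:
  plan:
    - {"x": 0, "y": 0, "z": -0.1, "ax": 0, "ay": 0, "az": 0, "hand": 20}
    - {"x": 0, "y": 0, "z": -0.3, "ax": 0, "ay": 0, "az": 0, "hand": 20}
    - {"x": 0, "y": 0, "z": -0.8, "ax": 0, "ay": 0, "az": 0, "hand": 20}
    - {"x": 0, "y": 0, "z": -1.4, "ax": 0, "ay": 0, "az": 0, "hand": 20}
    - {"x": 0, "y": 0, "z": -2.0, "ax": 0, "ay": 0, "az": 0, "hand": 20}
    - {"x": 0, "y": 0, "z": -2.4, "ax": 0, "ay": 0, "az": 0, "hand": 20}
    - {"x": 0, "y": 0, "z": -2.5, "ax": 0, "ay": 0, "az": 0, "hand": 20}

```text
clock: 25.8
eef_pos: [661.6, -90.7, 128.9]
tcp_rot: [3.137, -0.002, 1.117]
contact_force: [-0.2, 0.3, -1.5]
opening: 0.279
grasp_force: 39.3
```

```bash
python3 -c "
from h import *
to(610,-245.7,122,64)"
```

```text
shift [-3.239  0.429  0.135] turn [ 0.05 -0.02  0.  ] q6 0.31 t 25.8
```

Request:
drive_tool:
  plan:
    - {"x": -0.3, "y": 0.04, "z": 0, "ax": 0, "ay": 0, "az": 0, "hand": 20}
    - {"x": -0.9, "y": 0.12, "z": 0, "ax": 0, "ay": 0, "az": 0, "hand": 20}
    - {"x": -1.6, "y": 0.21, "z": 0, "ax": 0, "ay": 0, "az": 0, "hand": 20}
    - {"x": -2.3, "y": 0.3, "z": 0, "ax": 0, "ay": 0, "az": 0, "hand": 20}
    - {"x": -2.9, "y": 0.38, "z": 0, "ax": 0, "ay": 0, "az": 0, "hand": 20}
    - {"x": -3.24, "y": 0.43, "z": 0, "ax": 0, "ay": 0, "az": 0, "hand": 20}
    - {"x": -3.24, "y": 0.43, "z": 0, "ax": 0, "ay": 0, "az": 0, "hand": 20}
    - {"x": -3.24, "y": 0.43, "z": 0, "ax": 0, "ay": 0, "az": 0, "hand": 20}

```text
clock: 26.6
eef_pos: [607.7, -245.3, 124.4]
tcp_rot: [-3.14, -0.0, 1.117]
contact_force: [-0.3, 0.2, -0.6]
opening: 0.278
grasp_force: 39.3
```

```bash
python3 -c "
from h import *
c,im=orange((12,)); look()
e=monitor.sense()['eef_pos'];print(e)
for x in blobs(im,(5,120,60),(20,255,255),1500)[:2]: print(rect(x,c,e[2]+12-1),cv2.boundingRect(x))
to(610,-245.7,15,64)
cv2.imwrite('pics/w11.png',im[:,:,::-1])"
```

```text
or [(588.8, -287.2, 109.9, 106.4, np.float32(112.0))] (203, 172, 106, 102)
or [(798.3, -560.2, 70.4, 38.0, np.float32(81.1))] (483, 307, 29, 43)
or [(524.1, -380.3, 46.2, 20.2, np.float32(151.5))] (222, 304, 40, 16)
tile (480.6, -92.8, 94.0, 93.7, np.float32(107.2)) (14, 30, 125, 135)
tile (856.1, -298.4, 138.4, 42.4, np.float32(76.0)) (472, 49, 40, 134)
tile (611.9, -246.9, 93.3, 93.2, np.float32(97.1)) (198, 116, 122, 86)
sil (743.2, -335.5, 388.0, 227.8, np.float32(93.0)) (305, 0, 207, 322)
sil (684.9, -138.2, 219.1, 78.8, np.float32(154.2)) (163, 0, 229, 89)
sil (357.7, -211.3, 219.8, 160.3, np.float32(4.0)) (0, 188, 159, 142)
[ 608.23209354 -244.46644608  124.70698705]
(604.7, -217.6, 372.5, 225.8, np.float32(158.2)) (0, 0, 512, 352)
(765.4, -244.5, 140.6, 32.8, np.float32(90.9)) (438, 0, 74, 224)
shift [-0.007  0.044  2.194] turn [-0.01 -0.    0.01] q6 0.07 t 26.7
```

View pics/w11.png

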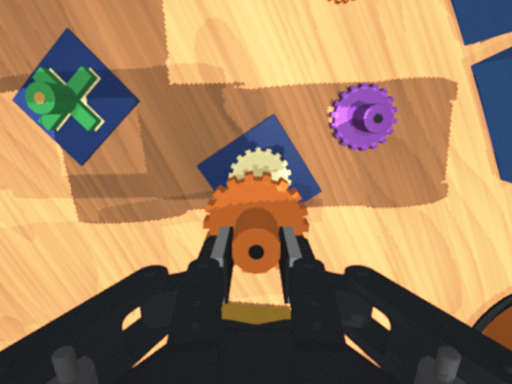

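The gear hangs level over its tile, and the purple one at (363,117) is clear. Descend.

Request:
drive_tool:
  plan:
    - {"x": 0, "y": 0.06, "z": 0.2, "ax": 0, "ay": 0, "az": 0, "hand": 20}
    - {"x": 0, "y": 0.06, "z": 0.7, "ax": 0, "ay": 0, "az": 0, "hand": 20}
    - {"x": 0, "y": 0.06, "z": 1.3, "ax": 0, "ay": 0, "az": 0, "hand": 20}
    - {"x": 0, "y": 0.06, "z": 1.8, "ax": 0, "ay": 0, "az": 0, "hand": 20}
    - {"x": 0, "y": 0.06, "z": 2.1, "ax": 0, "ay": 0, "az": 0, "hand": 20}
    - {"x": 0, "y": 0.06, "z": 2.15, "ax": 0, "ay": 0, "az": 0, "hand": 20}
    - {"x": 0, "y": 0.06, "z": 2.15, "ax": 0, "ay": 0, "az": 0, "hand": 20}

```text
clock: 27.4
eef_pos: [611.1, -246.4, 17.5]
tcp_rot: [-3.141, -0.0, 1.118]
contact_force: [-0.7, 0.6, -0.2]
opening: 0.281
grasp_force: 39.3
```

```bash
python3 -c "
from h import *
to(610.8,-246,5,64)"
```

```text
shift [ 0.005 -0.01   0.25 ] turn [-0.   -0.    0.01] q6 0.07 t 27.4
```

Request:
drive_tool:
  plan:
    - {"x": 0, "y": 0, "z": 0.08, "ax": 0, "ay": 0, "az": 0, "hand": 20}
    - {"x": 0, "y": 0, "z": 0.16, "ax": 0, "ay": 0, "az": 0, "hand": 20}
    - {"x": 0, "y": 0, "z": 0.21, "ax": 0, "ay": 0, "az": 0, "hand": 20}
    - {"x": 0, "y": 0, "z": 0.23, "ax": 0, "ay": 0, "az": 0, "hand": 20}
    - {"x": 0, "y": 0, "z": 0.23, "ax": 0, "ay": 0, "az": 0, "hand": 20}

```text
clock: 27.9
eef_pos: [610.8, -246.8, 6.2]
tcp_rot: [3.142, 0.0, 1.118]
contact_force: [0.2, -0.2, -1.3]
opening: 0.276
grasp_force: 39.3
```

Request:
drive_tool:
  plan:
    - {"x": 0, "y": 0, "z": 0.03, "ax": 0, "ay": 0, "az": 0, "hand": 20}
    - {"x": 0, "y": 0, "z": 0.03, "ax": 0, "ay": 0, "az": 0, "hand": 20}

```text
clock: 28.1
eef_pos: [610.9, -246.8, 5.9]
tcp_rot: [3.141, 0.0, 1.118]
contact_force: [-3.8, 1.3, 10.5]
opening: 0.276
grasp_force: 40.4
```

Contact. Release and rise.

Request:
drive_tool:
  plan:
    - {"x": 0, "y": 0, "z": -0.01, "ax": 0, "ay": 0, "az": 0, "hand": 30}
    - {"x": 0, "y": 0, "z": -0.02, "ax": 0, "ay": 0, "az": 0, "hand": 50}
    - {"x": 0, "y": 0, "z": -0.02, "ax": 0, "ay": 0, "az": 0, "hand": 50}
    - {"x": 0, "y": 0, "z": -0.3, "ax": 0, "ay": 0, "az": 0, "hand": 50}
    - {"x": 0, "y": 0, "z": -1.0, "ax": 0, "ay": 0, "az": 0, "hand": 50}
    - {"x": 0, "y": 0, "z": -1.9, "ax": 0, "ay": 0, "az": 0, "hand": 50}
    - {"x": 0, "y": 0, "z": -2.8, "ax": 0, "ay": 0, "az": 0, "hand": 50}
    - {"x": 0, "y": 0, "z": -3.5, "ax": 0, "ay": 0, "az": 0, "hand": 50}

```text
clock: 28.9
eef_pos: [611.5, -247.0, 183.7]
tcp_rot: [3.139, -0.0, 1.118]
contact_force: [1.5, -0.3, 0.4]
opening: 0.582
grasp_force: 0.0
```

Request:
drive_tool:
  plan:
    - {"x": 0, "y": 0, "z": 0, "ax": 0, "ay": 0, "az": 0, "hand": 50}
    - {"x": 0, "y": 0, "z": 0, "ax": 0, "ay": 0, "az": 0, "hand": 50}

```text
clock: 29.1
eef_pos: [611.3, -246.9, 181.3]
tcp_rot: [3.139, -0.0, 1.118]
contact_force: [-1.1, 0.1, -0.8]
opening: 0.588
grasp_force: 0.0
```

```bash
python3 -c "
from h import *
c,im=orange((16,)); look()
b=imaging.grab_frame('side'); S=np.hstack([cv2.resize(im,(400,300)),cv2.resize(b,(400,300))])
cv2.imwrite('pics/end.png',S[:,:,::-1])"
```

```text
or [(612.0, -246.3, 62.3, 61.8, np.float32(146.6))] (229, 143, 53, 53)
or [(831.7, -550.8, 85.9, 55.5, np.float32(15.6))] (455, 273, 57, 45)
or [(544.3, -393.8, 71.5, 23.8, np.float32(148.4))] (232, 279, 52, 19)
tile (480.2, -92.8, 93.6, 93.2, np.float32(107.2)) (47, 42, 107, 115)
tile (611.7, -247.0, 92.9, 92.8, np.float32(97.2)) (204, 115, 104, 103)
tile (877.4, -306.9, 173.0, 94.0, np.float32(73.5)) (436, 39, 76, 143)
sil (677.4, -120.6, 128.0, 82.7, np.float32(87.5)) (204, 0, 111, 90)
sil (820.5, -391.2, 238.8, 69.2, np.float32(95.7)) (417, 103, 78, 175)
sil (674.4, -380.6, 153.8, 66.1, np.float32(89.6)) (306, 190, 75, 87)
```

View pics/end.png

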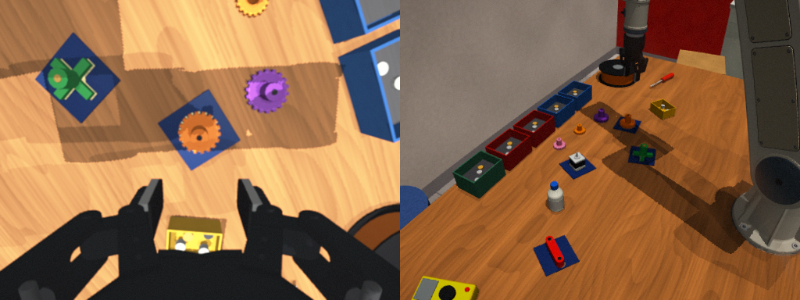

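All four parts stand on their tiles and are released. The gear is at (200,133) in the wrist half, and the bottle and bin look undisturbed. Handing in.

```bash
python3 -c "
from rig import r
print(r.sign_off())"
```

```text
the job is handed in; nothing more can be done
None
```

The motor, gear, link and cross are each on their own tile, within about 3 mm of centre by camera, aligned and released; the bottle and bin were not moved, and I handed the job in at about 29 s (no verdict was returned).

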